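# Sort tagged battery packs into their docks

## Robot

A 6-joint arm with a two-finger parallel gripper is mounted at the origin on the work surface. World frame = base frame: x ahead of the robot, y to its left, z up, the work surface at z = 0. Lengths are in m, angles in degrees, forces in N, time in s.
With the tool pointing down it reaches from about 0.35 to 0.875 m from the base axis. Payload 4.2 kg.
Tool frame: the origin (TCP) lies midway between the tips of the shut fingers; the grasp point (between the pads) lies 19 mm behind it; z points along the fingers, y is the line along which they close (so a half turn about z gives the same grasp; the last joint's range is limited). The gripper opens to 87 mm and grips with 3 to 60 N. Pads are 19 mm wide; open, the fingers measure 117 mm over their backs; the gripper's body (75 mm by 190 mm) begins 51 mm behind the grasp point.
Start: joints at [-55.371, 22.042, 0.453, 0, -68.411, -14.817], TCP at [0.212, -0.588, 0.191] pointing down, gripper open.
Joint ranges: [-179.83, 179.83], [-69.29, 118.12], [-61.27, 80.66], [-181.25, 117.63], [-171.15, -9.14], [-177.46, 177.46]. Speed limits (degrees/s): [159.86, 159.86, 180, 180, 180, 180].

## Interface

Orientations are given as a 3x3 rotation matrix whose columns are the frame's x, y, z axes.
In Python, from station import sense, capture, finish_job, silhouettes, landmark_of gives the robot as it stands.
- The arm moves only by the tool step_arm, never from a script. Its arguments are lists of equal length, an entry for each row: "linear": the shift along the tool's x, y, z in mm, a list of three; "delta_rot": the turn, a rotation vector about the tool's x, y, z in rad, a list of three; "grip": the finger opening in mm, from 0 to 87. A call has 1 to 10 rows; each row shifts and turns the commanded pose from where the row before left it, along the tool's axes as they then stand; what a row does not reach is not made up. A row lasts 1/8 s, in which the tool goes at most 62.5 mm and 10.7 degrees, less where a joint would pass 70% of its speed; a pose out of reach is approached as far as the arm can. A call with a gripper value outside its range is refused whole. The fingers move at their own pace and stop on an object; the grip force is fixed at half the most. Time passes only in rows, so rows that do not move let the fingers close. It gives the time, the measured TCP pose, the force, the opening and the grip force at its end, in the units of the state.
- sense(): the state, without advancing time (a new reading comes with each control period).
- capture(name): name is "side" or "top"; returns a dict with "img" (420x560x3 uint8, red, green, blue), "fx", "fy", "cx", "cy" (pixels), "world_to_cam" (4x4, takes a point from world to camera coordinates). Camera axes: x right, y up, looking along -z (the intrinsics and any distortion apply to the point x, -y, -z); pixel columns grow to the right and rows downward; lengths in m; the calibration is good to about 2 mm. A picture is of the moment at which its call begins. There is no depth.
- finish_job(): hands the job in; it is judged then, once.
Trained networks look in the newest picture that a camera, given by its name, has taken for a name from the list of things; names that differ only in an ending like _2 or _b are one class to them, and where a whole thing is asked for, a point or a joint stands for the part that bears it (a point fixed in the world has none). Each returns a list of dicts, best first, with "score" (0 to 1); they miss things now and then, are a little off and sometimes report something else, mostly with a low value. They report only what shows in the picture. A call takes as long as a camera call. They do not tell look-alikes from the thing itself.
- silhouettes(camera, label): "mask" (420x560 bool, what is visible of it) and "point" ([column, row] in pixels, amid what is visible of it).
- landmark_of(camera, label): "point" ([column, row] in pixels: a listed point, or the origin of a listed thing).
The state is a dict: "time_s": time; "joints": joint angles; "joint_velocities": joint speeds; "effort": joint torques, N m; "tcp_pos": TCP position; "ee_rot": TCP orientation; "wrist_force": force on the tool from outside, world axes, zero at the start; "moment": the same for the moment, N m; "gripper_width": opening from 0.0 (shut) to 1.0 (fully open); "gripper_force": force on a finger pad.
Only numpy, scipy, OpenCV 4.12 (cv2) and the standard library are available. Lean on these libraries where they do the work, as an engineer would, in place of code of your own. Each camera call takes 0.05 s, during which the arm holds its last target. There are 200 camera calls.

## Task

Sort the two used battery packs by their tags: slide the green-tagged pack into the green dock and the red-tagged pack into the red dock, flat on the bench without lifting or tipping them, straight in, until each one presses its dock's sprung copper contact block back about half-way, and leave them sitting there. The contact blocks are set at a different depth every time, so feel for them, and never ram one back to its end stop. Leave the can, the meter and the screwdriver where they are.

Things in the scene. Friction and masses are not known exactly. Their poses are not given: they have to be found in the camera images.
- green_pack_centre (a point): centre (half-way up) of the green-tagged battery pack: black flat box 115 mm long (own x), 92 mm wide (own y), 48 mm high, about 0.6 kg, flat on the bench, a green tag 60 x 50 mm on top. Own +x points to its front (ribs on top, brass terminals), which goes into the dock first; it starts within 30 degrees of world +x
- red_pack_centre (a point): centre (half-way up) of the red-tagged battery pack: black flat box 115 mm long (own x), 92 mm wide (own y), 48 mm high, about 0.6 kg, flat on the bench, a red tag 60 x 50 mm on top. Own +x points to its front (ribs on top, brass terminals), which goes into the dock first; it starts within 30 degrees of world +x
- green_dock: the green dock, fixed: a bay with green walls 50 mm high and 102 mm apart. Origin: on the bench, mid-mouth, where the straight walls begin; own +x points into the dock. Before the mouth a funnel 37 mm long flares to 125 mm inside, 150 mm outside. Inside, sprung cheeks 88 mm apart (12 to 60 mm past the mouth) give way 6 mm each: a pack takes 6 to 15 N to slide and stays where left
- red_dock: the red dock, fixed: a bay with red walls 50 mm high and 102 mm apart. Origin: on the bench, mid-mouth, where the straight walls begin; own +x points into the dock. Before the mouth a funnel 37 mm long flares to 125 mm inside, 150 mm outside. Inside, sprung cheeks 88 mm apart (12 to 60 mm past the mouth) give way 6 mm each: a pack takes 6 to 15 N to slide and stays where left
- green_contact (a joint): travel (m) of the green dock's sprung contact block (copper-coloured, 50 wide, 32 mm high, facing the mouth): 0 at rest, grows as a pack pushes it, 0.016 at its end stop, pack home at about 0.008; 1 N to start, 0.6 N more per mm. Its face at rest lies 65 to 90 mm past the mouth: set anew each time in each dock, not measured; feel for it
- red_contact (a joint): travel (m) of the red dock's sprung contact block (copper-coloured, 50 wide, 32 mm high, facing the mouth): 0 at rest, grows as a pack pushes it, 0.016 at its end stop, pack home at about 0.008; 1 N to start, 0.6 N more per mm. Its face at rest lies 65 to 90 mm past the mouth: set anew each time in each dock, not measured; feel for it
- spray_can: bystander: upright blue can, 66 mm across, 150 mm high, origin under its centre; beyond the packs on the left
- multimeter: bystander: yellow meter lying flat, 150 x 78 x 34 mm, origin under its centre; beyond the packs on the right
- screwdriver: bystander: screwdriver 190 mm long lying beside the left dock, pointing away from the robot, origin near its middle
There are look-alikes about, which are no part of the job. What is shaped like the part that bears green_pack_centre but turquoise is not meant. What is shaped like the part that bears red_contact but blue is not meant.

How it is judged (in metres and radians):
At the end, for the whole second after the job is handed in: Each pack sits flat in the dock of its tag's colour, within 7 mm of the dock's centre line and 0.08 rad of straight, its contact block pressed in and at rest between 3 and 12.5 mm of its 16 mm travel (y of green_pack_centre in the frame of green_dock between -0.007 and 0.007 m and x of green_pack_centre in the frame of green_dock above 0 m and angle between the x axis of green_pack_centre and the x axis of green_dock, either way round below 0.08 rad and angle between each of green_pack_centre, red_pack_centre's own z axis and vertical below 0.06 rad and height (world z) of each of green_pack_centre, red_pack_centre below 0.03 m and value of joint green_contact between 0.003 and 0.0125 m and velocity of joint green_contact between -0.004 and 0.004 m/s and y of red_pack_centre in the frame of red_dock between -0.007 and 0.007 m and x of red_pack_centre in the frame of red_dock above 0 m and angle between the x axis of red_pack_centre and the x axis of red_dock, either way round below 0.08 rad and value of joint red_contact between 0.003 and 0.0125 m and velocity of joint red_contact between -0.004 and 0.004 m/s); the robot touches nothing.
It fails at once if the green contact block is rammed to its end stop (over 15 mm) (value of joint green_contact above 0.015 m).
It fails at once if the red contact block is rammed to its end stop (over 15 mm) (value of joint red_contact above 0.015 m).
It fails at once if the green pack is lifted off the bench (centre over 45 mm high) or tipped (height (world z) of green_pack_centre above 0.045 m or angle between green_pack_centre's own z axis and vertical above 0.35 rad).
It fails at once if the red pack is lifted off the bench (centre over 45 mm high) or tipped (height (world z) of red_pack_centre above 0.045 m or angle between red_pack_centre's own z axis and vertical above 0.35 rad).
It fails at once if the can, the meter or the screwdriver is moved more than 25 mm (distance of any of spray_can, multimeter, screwdriver from where it was at the start of the episode above 0.025 m).
It also fails if it takes over 72 s, if anything falls off the work surface, if the arm or the gripper's body presses on something with over 40 N, if the wrist force passes 120 N, or if a joint passes its speed limit or range.

## Working session

There is one attempt and no reset: what is moved stays moved. The work goes in short steps, Python scripts to look and compute and a tool call to move; the robot and the scene stay as the last step left them, time stands still between calls to the robot, and variables do not carry over. Pictures are saved under pics/ and viewed, at most 10 in all, crops included, and the job is handed in when it is done.

Besides the shell and the picture viewer there is one more tool, called after "Request:" as name(argument=value, ...), one argument or row to a line, values as JSON. step_arm: Moves the arm, as the interface text tells. Its arguments: {"type":"object","properties":{"linear":{"type":"array"},"delta_rot":{"type":"array"},"grip":{"type":"array"}},"required":["linear","delta_rot","grip"]}

```bash
mkdir -p pics
cat > h.py <<'E'
import numpy as np, cv2
from station import *
def ray(c,p):
    M=np.array(c["world_to_cam"]);R=M[:3,:3];t=M[:3,3]
    d=np.array([(p[0]-c["cx"])/c["fx"],-(p[1]-c["cy"])/c["fy"],-1.])
    return -R.T@t, R.T@d
def onz(c,p,z):
    o,d=ray(c,p); return o+d*(z-o[2])/d[2]
def proj(c,P):
    M=np.array(c["world_to_cam"]);q=M[:3,:3]@np.array(P)+M[:3,3]
    return c["cx"]+c["fx"]*q[0]/-q[2], c["cy"]-c["fy"]*q[1]/-q[2]
E
python3 - <<'E'
from h import *
np.set_printoptions(precision=3,suppress=True)
C={}
for n in("top","side"):
    c=capture(n);C[n]=c
    cv2.imwrite(f"pics/{n}0.png",c["img"][:,:,::-1])
    print(n,[k for k in c],c["fx"],ray(c,(280,210)))
    for l,z in(("green_pack_centre",.024),("red_pack_centre",.024),("green_dock",0),("red_dock",0),("green_contact",.032),("red_contact",.032),("spray_can",0),("multimeter",0),("screwdriver",0)):
        print(n,l,[(round(r["score"],2),np.round(r["point"]).tolist(),onz(c,r["point"],z)[:2]) for r in landmark_of(n,l)])
E
```

```text
top ['img', 'fx', 'fy', 'cx', 'cy', 'world_to_cam'] 468.43898868334696 (array([ 0.394, -0.001,  1.124]), array([ 0.115,  0.006, -0.994]))
top green_pack_centre [(0.81, [154.0, 312.0], array([0.284, 0.297])), (0.57, [157.0, 238.0], array([0.456, 0.294]))]
top red_pack_centre [(0.58, [401.0, 238.0], array([ 0.456, -0.278])), (0.39, [129.0, 144.0], array([0.681, 0.37 ]))]
top green_dock [(0.77, [330.0, 172.0], array([ 0.618, -0.116]))]
top red_dock [(0.72, [228.0, 173.0], array([0.615, 0.132]))]Traceback (most recent call last):
  File "<stdin>", line 9, in <module>
ValueError: it knows: green_dock, green_pack_centre, multimeter, red_dock, red_pack_centre, screwdriver, spray_can
```

View pics/top0.png

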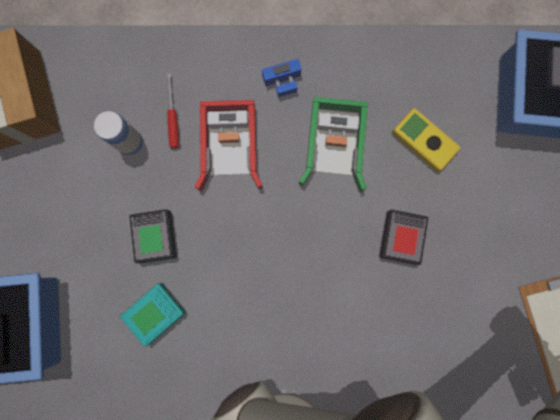

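The top picture shows the black green-tagged pack at (153,237), with the turquoise look-alike at (151,314). The red-tagged pack is at (404,238), the red dock at (229,140) with copper at (229,137), and the green dock at (336,140) with copper at (336,141). The blue look-alike of the contact block is at (283,75).

```bash
cat >> h.py <<'E'
def hsv(c): return cv2.cvtColor(c["img"],cv2.COLOR_RGB2HSV)
def colmask(c,kind):
    H=hsv(c); h,s,v=H[...,0].astype(int),H[...,1],H[...,2]
    if kind=="green": m=(h>50)&(h<78)&(s>110)&(v>40)
    if kind=="red": m=((h<5)|(h>174))&(s>140)&(v>60)
    if kind=="copper": m=(h>=5)&(h<20)&(s>90)&(v>70)
    return m
def comps(m,amin=15):
    n,l,st,ce=cv2.connectedComponentsWithStats(m.astype(np.uint8))
    return [(st[i,4],ce[i],l==i) for i in range(1,n) if st[i,4]>=amin]
def rect(c,m,z):
    ys,xs=np.nonzero(m)
    P=np.array([onz(c,p,z)[:2] for p in zip(xs,ys)])
    r=cv2.minAreaRect((P*1000).astype(np.float32))
    a=(r[2]+45)%90-45
    return np.round(P.mean(0),4),np.round(r[0],1),np.round(r[1],1),round(a,1)
E
python3 - <<'E'
from h import *
np.set_printoptions(precision=4,suppress=True)
s=sense();print(s["ee_rot"],s["tcp_pos"],s["time_s"],s["wrist_force"])
for n in("top","side"):
    c=capture(n)
    cv2.imwrite(f"pics/{n}1.png",c["img"][:,:,::-1])
    if n=="side": print(ray(c,(280,210)))
    for k,z in(("green",.048),("red",.048),("copper",.032)):
        for a,ce,m in comps(colmask(c,k)):
            print(n,k,a,ce.round(1),*rect(c,m,z))
    if n=="top":
        for l in("green_pack_centre","red_pack_centre"):
            for r in silhouettes(n,l): print(l,round(r["score"],2),np.round(r["point"]),*rect(c,r["mask"],.04))
    for l,z in(("green_dock",0),("red_dock",0),("spray_can",0),("multimeter",0),("screwdriver",0),("green_pack_centre",.024),("red_pack_centre",.024)):
        print(n,l,[(round(r["score"],2),np.round(r["point"]).tolist(),onz(c,r["point"],z)[:2]) for r in landmark_of(n,l)])
    if n=="top":
        I=c["img"][85:275,110:450,::-1]; cv2.imwrite("pics/crop.png",cv2.resize(I,None,fx=2.3,fy=2.3,interpolation=cv2.INTER_CUBIC))
E
```

```text
[[-0.9408 -0.3389 -0.0004]
 [-0.3389  0.9408  0.0009]
 [ 0.0001  0.0009 -1.    ]] [ 0.2117 -0.5877  0.1904] 0.25 [-0.7066  0.2647 -0.3981]
top green 912 [338.1 133.1] [ 0.7019 -0.1312] [ 680.1 -126. ] [147.5 207.2] -5.7
top green 489 [150.1 239. ] [0.4513 0.3041] [451.4 303.9] [56.6 46.2] 9.0
top green 554 [147.3 317.3] [0.2755 0.304 ] [275.5 304.4] [47.6 58.2] 40.8
top red 1043 [227.3 134.8] [0.6979 0.1305] [676.5 130.4] [208.6 149.3] 1.9
top red 312 [172.5 128.4] [0.7131 0.2609] [713.4 260.6] [91.1 20.9] 5.6
top red 518 [405.3 239.8] [ 0.4501 -0.2813] [ 450.2 -281.2] [47.5 57.3] -11.3
top copper 2374 [14.1 80.8] [0.8382 0.6561] [849.8 663.9] [242.2  73.4] 16.8
top copper 166 [228.  136.9] [0.6968 0.1308] [696.5 129.7] [45.8 19.7] -0.0
top copper 167 [336.1 140.2] [ 0.6884 -0.1281] [ 687.8 -129. ] [45.4 22.1] -0.7
top copper 683 [537.4 320.1] [ 0.27   -0.5786] [ 240.5 -576.7] [ 90.2 261.4] -5.8
green_pack_centre 0.74 [156. 312.] [0.2825 0.293 ] [283.4 292.8] [ 94.5 123.2] 41.4
green_pack_centre 0.69 [153. 234.] [0.4583 0.2996] [459.4 298.6] [115.2 102.4] 8.0
red_pack_centre 0.74 [40
[... 1482 characters left out ...]
3] [0.696  0.1357] [696.1 134.8] [33.9 63.8] 2.6
side copper 652 [ 12.9 408.1] [0.7348 0.5664] [738.6 571. ] [81.  33.4] 3.6
side green_dock [(0.69, [243.0, 352.0], array([0.464 , 0.2899])), (0.62, [277.0, 186.0], array([ 0.6287, -0.124 ]))]
side red_dock [(0.72, [225.0, 255.0], array([0.6205, 0.1233]))]
side spray_can [(0.62, [117.0, 334.0], array([0.6962, 0.3803]))]
side multimeter [(0.66, [294.0, 132.0], array([ 0.6957, -0.3389]))]
side screwdriver [(0.71, [127.0, 277.0], array([0.772 , 0.2736]))]
side green_pack_centre [(0.96, [329.0, 406.0], array([0.2821, 0.3025])), (0.61, [239.0, 352.0], array([0.4644, 0.2997]))]
side red_pack_centre [(0.83, [366.0, 164.0], array([ 0.453 , -0.2897]))]
```

View pics/crop.png

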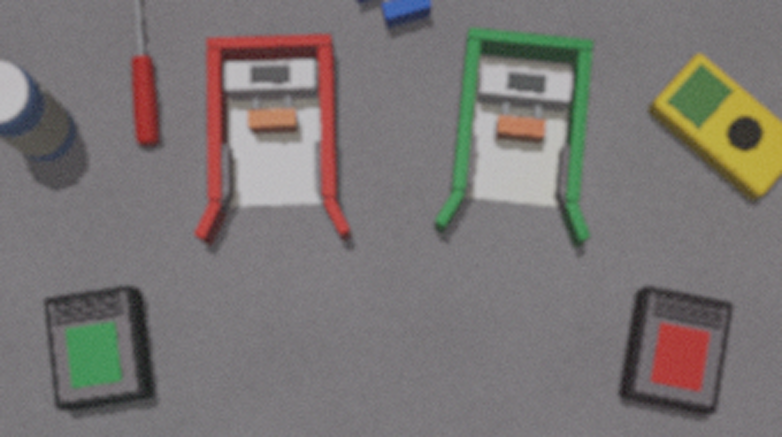

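View pics/side1.png

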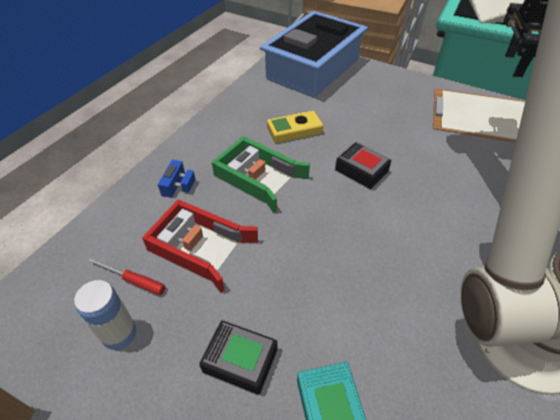

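Candidates for the green pack are the black one at (153,237) and the turquoise one at (151,314); I take the black one. For the red pack there is only (404,238). The copper contacts are at (228,137) and (336,140), and the blue one at (283,75) is ignored. The crop confirms black packs with their ribs facing the docks. The side view agrees: green pack (240,352), red pack (365,162). I'm moving to the left flank of the green pack.

Request:
step_arm(
  linear=[
    [-39,38,0],
    [-39,38,0],
    [-39,38,0],
    [-39,38,0],
    [-39,38,0],
    [-39,38,0],
    [-39,38,0],
    [-39,38,0],
    [-39,38,0],
    [-39,38,0],
  ],
  delta_rot=[
    [0,0,0],
    [0,0,0],
    [0,0,0],
    [0,0,0],
    [0,0,0],
    [0,0,0],
    [0,0,0],
    [0,0,0],
    [0,0,0],
    [0,0,0],
  ],
  grip=[60,60,60,60,60,60,60,60,60,60],
)

```text
time_s: 2.4
tcp_pos: [0.4506, -0.0965, 0.1913]
ee_rot: [[-0.941, -0.339, 0.001], [-0.339, 0.941, -0.0], [-0.001, -0.0, -1.0]]
wrist_force: [0.8, -0.1, -0.7]
gripper_width: 0.691
gripper_force: 0.0
```

Request:
step_arm(
  linear=[
    [-16,45.8,0],
    [-16,45.8,0],
    [-16,45.8,0],
    [-16,45.8,0],
    [-16,45.8,0],
    [-16,45.8,0],
    [-16,45.8,0],
    [-16,45.8,0],
    [-16,45.8,0],
    [-16,45.8,0],
  ],
  delta_rot=[
    [0,0,0],
    [0,0,0],
    [0,0,0],
    [0,0,0],
    [0,0,0],
    [0,0,0],
    [0,0,0],
    [0,0,0],
    [0,0,0],
    [0,0,0],
  ],
  grip=[60,60,60,60,60,60,60,60,60,60],
)

```text
time_s: 3.65
tcp_pos: [0.4451, 0.3885, 0.1911]
ee_rot: [[-0.941, -0.339, 0.0], [-0.339, 0.941, 0.0], [-0.0, 0.0, -1.0]]
wrist_force: [0.8, -0.5, -0.6]
gripper_width: 0.688
gripper_force: 0.0
```

Request:
step_arm(
  linear=[
    [0,0,18],
    [0,0,18],
    [0,0,18],
    [0,0,18],
    [0,0,18],
    [0,0,18],
    [0,0,18],
    [0,0,18],
    [0,0,0],
  ],
  delta_rot=[
    [0,0,-0.172],
    [0,0,-0.172],
    [0,0,-0.172],
    [0,0,-0.172],
    [0,0,-0.172],
    [0,0,-0.172],
    [0,0,-0.172],
    [0,0,-0.172],
    [0,0,0],
  ],
  grip=[60,60,60,60,60,60,60,60,60],
)

```text
time_s: 4.78
tcp_pos: [0.4446, 0.3859, 0.0455]
ee_rot: [[0.148, -0.989, -0.002], [-0.989, -0.148, -0.003], [0.002, 0.002, -1.0]]
wrist_force: [0.6, -0.5, 0.8]
gripper_width: 0.69
gripper_force: 0.0
```

Request:
step_arm(
  linear=[
    [0,0,17],
    [0,0,16],
    [12,0,0],
    [14,0,0],
    [18,0,0],
    [20,0,0],
    [20,0,0],
    [20,0,0],
    [20,0,0],
    [20,0,0],
  ],
  delta_rot=[
    [0,0,0],
    [0,0,0],
    [0,0,0],
    [0,0,0],
    [0,0,0],
    [0,0,0.012],
    [0,0,0.012],
    [0,0,0.012],
    [0,0,0.012],
    [0,0,0.012],
  ],
  grip=[60,60,60,60,60,60,60,60,60,60],
)

```text
time_s: 6.02
tcp_pos: [0.4652, 0.2433, 0.0143]
ee_rot: [[0.09, -0.996, 0.001], [-0.996, -0.09, 0.001], [-0.001, -0.001, -1.0]]
wrist_force: [-0.1, 4.3, 0.9]
gripper_width: 0.69
gripper_force: 2.4
```

```bash
cat > look.py <<'E'
from h import *
import sys
np.set_printoptions(precision=4,suppress=True)
k=sys.argv[1]; n=sys.argv[2] if len(sys.argv)>2 else "top"
c=capture(n)
cv2.imwrite("pics/last_%s.png"%n,c["img"][:,:,::-1])
for kk,z in((k,.048),("copper",.032)):
  for a,ce,m in comps(colmask(c,kk)):
    r=rect(c,m,z)
    if .3<r[0][0]<.75 and abs(r[0][1])<.45: print(kk,a,ce.round(1),*r)
s=sense();print(s["time_s"],s["tcp_pos"],np.degrees(np.arctan2(s["ee_rot"][1][0],s["ee_rot"][0][0])),s["wrist_force"],np.round(s["joints"],0))
E
python3 look.py green
```

```text
green 891 [338.2 133.3] [ 0.7015 -0.1313] [ 679.9 -126.2] [147.7 206.7] -5.8
green 482 [198.5 234. ] [0.4628 0.1931] [463.  193.1] [56.4 46.9] 4.9
copper 163 [228.  136.8] [0.697  0.1308] [696.5 129.7] [45.8 19.7] -0.0
copper 166 [336.1 140.3] [ 0.6884 -0.128 ] [ 687.8 -127.8] [43.1 22.1] -0.7
6.075 [0.4639 0.2403 0.0138] -84.95912081752569 [-1.6639 -1.3483  0.5309] [ 45.  24. -26.  -0. -40. -40.]
```

Request:
step_arm(
  linear=[
    [20,0,0],
    [20,0,0],
    [20,0,0],
    [20,0,0],
    [20,0,0],
    [20,0,0],
    [20,0,0],
  ],
  delta_rot=[
    [0,0,0.0125],
    [0,0,0.0125],
    [0,0,0.0125],
    [0,0,0.0125],
    [0,0,0.0125],
    [0,0,0.0125],
    [0,0,0.0125],
  ],
  grip=[60,60,60,60,60,60,60],
)

```text
time_s: 6.95
tcp_pos: [0.4719, 0.103, 0.0138]
ee_rot: [[0.003, -1.0, -0.0], [-1.0, -0.003, -0.0], [0.0, 0.0, -1.0]]
wrist_force: [0.0, 4.0, -0.4]
gripper_width: 0.687
gripper_force: 2.0
```

Request:
step_arm(
  linear=[
    [20,0,0],
    [20,0,0],
    [20,0,0],
    [20,0,0],
    [20,0,0],
    [18,0,0],
    [12,0,0],
    [0,0,0],
  ],
  delta_rot=[
    [0,0,0.0125],
    [0,0,0.0125],
    [0,0,0.0125],
    [0,0,0.0125],
    [0,0,0.0125],
    [0,0,0.0125],
    [0,0,0.012],
    [0,0,0],
  ],
  grip=[60,60,60,60,60,60,60,60],
)

```text
time_s: 7.95
tcp_pos: [0.4664, -0.0271, 0.0135]
ee_rot: [[-0.085, -0.996, -0.003], [-0.996, 0.085, -0.001], [0.001, 0.003, -1.0]]
wrist_force: [-0.2, -0.6, -0.1]
gripper_width: 0.695
gripper_force: 0.0
```

```bash
python3 look.py green
```

```text
green 916 [338.4 133.7] [ 0.7005 -0.1319] [ 680.  -125.1] [149.6 206.8] -5.7
green 154 [321.6 240.5] [ 0.4482 -0.0897] [455.3 -84.6] [32.9 52.7] -8.8
copper 164 [228.1 136.8] [0.6969 0.1307] [696.5 129.7] [45.8 19.7] -0.0
copper 168 [336.  140.3] [ 0.6883 -0.1277] [ 688.5 -127.7] [47.2 21.5] -4.5
8.0 [ 0.4666 -0.0266  0.0135] -94.84486925593094 [-0.7911 -0.543   0.3097] [ 17.  20. -34.   0. -36. -22.]
```

Request:
step_arm(
  linear=[
    [-30,0,0],
    [0,0,-35],
    [0,0,-35],
    [21.6,24.2,0],
    [21.6,24.2,0],
    [21.6,24.2,0],
    [21.6,24.2,0],
  ],
  delta_rot=[
    [0,0,0],
    [0,0,0],
    [0,0,0],
    [0,0,0],
    [0,0,0],
    [0,0,0],
    [0,0,0],
  ],
  grip=[60,60,60,60,60,60,60],
)

```text
time_s: 8.88
tcp_pos: [0.365, -0.0743, 0.0836]
ee_rot: [[-0.082, -0.997, -0.002], [-0.997, 0.082, -0.001], [0.001, 0.002, -1.0]]
wrist_force: [0.2, -1.1, 0.8]
gripper_width: 0.688
gripper_force: 0.0
```

Request:
step_arm(
  linear=[
    [0,0,0],
    [0,0,0],
    [0,0,0],
    [0,0,0],
    [0,0,0],
    [0,0,0],
    [0,0,0],
    [0,0,0],
    [0,0,0],
  ],
  delta_rot=[
    [0,0,0.176],
    [0,0,0.176],
    [0,0,0.176],
    [0,0,0.176],
    [0,0,0.176],
    [0,0,0.176],
    [0,0,0.176],
    [0,0,0.176],
    [0,0,0.178],
  ],
  grip=[50,50,50,50,50,50,50,50,50],
)

```text
time_s: 10.0
tcp_pos: [0.3658, -0.0738, 0.0836]
ee_rot: [[-0.995, 0.104, -0.002], [0.104, 0.995, -0.001], [0.002, -0.001, -1.0]]
wrist_force: [-1.2, -0.9, 0.2]
gripper_width: 0.572
gripper_force: 0.0
```

```bash
python3 look.py green; python3 look.py green side
```

```text
green 916 [338.3 133.6] [ 0.7007 -0.1316] [ 679.3 -127.7] [147.8 208.4] -6.6
green 471 [316.5 236.7] [ 0.457 -0.078] [457.2 -78.2] [45.2 55.5] -5.1
copper 166 [228.  136.8] [0.6969 0.1307] [696.5 130.8] [48.1 19.7] -0.0
copper 168 [336.1 140.3] [ 0.6882 -0.128 ] [ 688.2 -128.4] [45.9 21.5] -5.9
10.05 [ 0.3658 -0.0738  0.0836] 173.82216908310147 [ 0.6875  0.0361 -0.1627] [  14.    4.  -41.    0.  -44. -110.]
green 1846 [252.4 170.4] [ 0.6862 -0.1006] [ 673.5 -109.1] [183.2 229.6] -5.4
green 390 [330.8 209.2] [ 0.4588 -0.0779] [459.1 -78.4] [46.6 57.9] -5.1
copper 206 [256.7 168.5] [ 0.6884 -0.1244] [ 687.5 -126. ] [67.2 36.7] -6.2
copper 292 [192.1 237.3] [0.696  0.1357] [696.1 134.8] [33.9 63.8] 2.6
10.1 [ 0.366  -0.0737  0.0836] 174.3920880802387 [ 0.9074  0.3397 -0.3539] [  14.    4.  -41.    0.  -44. -110.]
```

View pics/last_top.png

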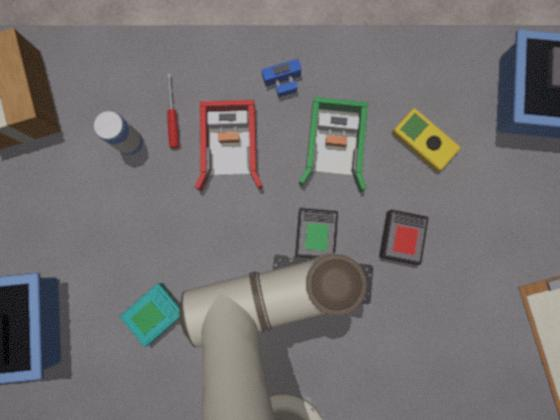

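Top view: the green pack sits at (317,235), straight but about 28 mm left of the dock line. I'll nudge it right with the shut fingers' side, then go behind it.

Request:
step_arm(
  linear=[
    [-31.7,28,0],
    [-31.7,28,0],
    [-31.7,28,0],
    [0,0,35],
    [0,0,35],
    [0,-12,0],
    [0,-12,0],
    [0,-11,0],
    [0,-10,0],
    [0,0,0],
  ],
  delta_rot=[
    [0,0,0],
    [0,0,0],
    [0,0,0],
    [0,0,0],
    [0,0,0],
    [0,0,0],
    [0,0,0],
    [0,0,0],
    [0,0,0],
    [0,0,0],
  ],
  grip=[0,0,0,0,0,0,0,0,0,0],
)

```text
time_s: 11.35
tcp_pos: [0.4658, -0.045, 0.0147]
ee_rot: [[-0.995, 0.099, 0.002], [0.099, 0.995, 0.0], [-0.002, 0.0, -1.0]]
wrist_force: [0.9, 1.1, 0.6]
gripper_width: 0.003
gripper_force: 0.3
```

Request:
step_arm(
  linear=[
    [0,25,0],
    [0,0,-35],
    [0,0,-35],
    [30.9,-28.7,0],
    [30.9,-28.7,0],
    [30.9,-28.7,0],
    [0,0,35],
    [0,0,35],
  ],
  delta_rot=[
    [0,0,0],
    [0,0,0],
    [0,0,0],
    [0,0,0],
    [0,0,0],
    [0,0,0],
    [0,0,0],
    [0,0,0],
  ],
  grip=[0,0,0,50,50,50,50,50],
)

```text
time_s: 12.35
tcp_pos: [0.3668, -0.0964, 0.0139]
ee_rot: [[-0.995, 0.099, 0.002], [0.099, 0.995, 0.0], [-0.002, 0.0, -1.0]]
wrist_force: [0.4, 0.3, -0.4]
gripper_width: 0.491
gripper_force: 0.0
```

```bash
python3 look.py green; python3 look.py green side
```

```text
green 925 [338.  133.5] [ 0.7009 -0.1309] [ 680.1 -126.3] [147.7 207.4] -5.8
green 476 [323.  237.1] [ 0.4561 -0.0928] [456.2 -92.5] [45.7 55.2] -4.8
copper 164 [228.  136.8] [0.6969 0.1307] [696.5 129.7] [45.8 19.7] -0.0
copper 164 [336.1 140.2] [ 0.6885 -0.1281] [ 687.9 -127.8] [43.1 22.1] -1.0
12.4 [ 0.3631 -0.0966  0.0101] 174.2561838025368 [-0.2919 -0.0627 -3.4314] [  10.   13.  -46.   -0.  -31. -106.]
green 1840 [252.4 170.5] [ 0.6862 -0.1004] [ 673.3 -109.1] [183.2 229.2] -5.4
green 346 [332.7 205.3] [ 0.4602 -0.091 ] [457.3 -92.8] [47.1 59.3] -5.4
copper 207 [256.7 168.5] [ 0.6885 -0.1244] [ 687.6 -125.9] [67. 37.] -6.6
copper 294 [192.2 237.3] [0.6959 0.1357] [696.1 134.8] [33.9 63.8] 2.6
12.45 [ 0.3634 -0.0966  0.0117] 174.30081929857786 [-0.7555 -0.3811 -0.3558] [  10.   13.  -46.   -0.  -32. -106.]
```

Request:
step_arm(
  linear=[
    [-14,6,0],
    [-14,2,0],
    [-12,0,0],
    [-12,-2.7,0],
    [-12,-2.7,0],
    [-12,-2.7,0],
    [-12,-2.7,0],
    [-12,-2.7,0],
    [0,0,0],
  ],
  delta_rot=[
    [0,0,0],
    [0,0,0],
    [0,0,0],
    [0,0,0],
    [0,0,0],
    [0,0,0],
    [0,0,0],
    [0,0,0],
    [0,0,0],
  ],
  grip=[50,50,50,50,50,50,50,50,50],
)

```text
time_s: 13.58
tcp_pos: [0.4664, -0.1115, 0.0139]
ee_rot: [[-0.995, 0.099, -0.0], [0.099, 0.995, -0.0], [0.0, -0.0, -1.0]]
wrist_force: [-0.7, -1.2, 0.3]
gripper_width: 0.575
gripper_force: 0.5
```

```bash
python3 look.py green; python3 look.py green side
```

```text
green 917 [338.3 133.6] [ 0.7006 -0.1317] [ 679.9 -126.2] [147.7 207.1] -5.8
copper 164 [227.9 136.8] [0.6969 0.131 ] [696.5 129.7] [45.8 19.7] -0.0
copper 164 [336.1 140.3] [ 0.6884 -0.1282] [ 688.1 -128.4] [45.4 21.8] -5.9
13.625 [ 0.4665 -0.1114  0.014 ] 174.3160014046483 [-0.5327 -0.0943 -0.2332] [   6.   21.  -32.    0.  -37. -102.]
green 1598 [245.3 170.8] [ 0.701  -0.0908] [ 672.6 -107.7] [162. 241.] -10.1
copper 206 [256.7 168.5] [ 0.6885 -0.1244] [ 687.5 -126. ] [67.2 36.7] -6.2
copper 294 [192.1 237.3] [0.696  0.1357] [696.1 134.8] [33.9 63.8] 2.6
13.675 [ 0.4665 -0.1113  0.014 ] 174.32770097589702 [-0.6078 -0.6529 -0.3648] [   6.   21.  -33.    0.  -37. -102.]
```

Run:
```python
import cv2
a=cv2.imread("pics/last_top.png")[80:280,240:440];b=cv2.imread("pics/last_side.png")[110:260,190:390]
a=cv2.resize(a,(400,400),interpolation=2);b=cv2.resize(b,(400,300),interpolation=2)
b=cv2.copyMakeBorder(b,0,100,0,0,0);cv2.imwrite("pics/v5.png",cv2.hconcat([a,b]))
```

```text
(no output)
```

View pics/v5.png

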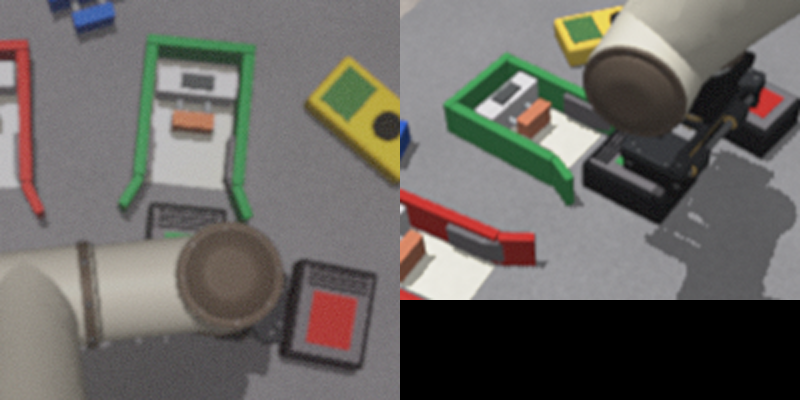

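The pack's front (crop 148–227, row 207) is centred in the funnel (123–250) and straight. Pushing on along the dock axis.

Request:
step_arm(
  linear=[
    [-12,0,0],
    [-12,0,0],
    [-12,0,0],
    [-8,0,0],
    [-8,0,0],
    [-8,0,0],
    [0,0,0],
  ],
  delta_rot=[
    [0,0,0],
    [0,0,0],
    [0,0,0],
    [0,0,0],
    [0,0,0],
    [0,0,0],
    [0,0,0],
  ],
  grip=[50,50,50,50,50,50,50],
)

```text
time_s: 14.55
tcp_pos: [0.5202, -0.1167, 0.0129]
ee_rot: [[-0.995, 0.099, -0.011], [0.099, 0.995, 0.001], [0.011, -0.0, -1.0]]
wrist_force: [-9.3, 3.4, 4.7]
gripper_width: 0.572
gripper_force: 4.8
```

```bash
cat > cu.py <<'E'
from h import *
import sys
# copper profile: fraction of copper per image row/col for block k
k=sys.argv[1]
for n in("top","side"):
    c=capture(n); cv2.imwrite("pics/cu_%s.png"%n,c["img"][:,:,::-1])
    x,y=proj(c,(.69,-.128,.03) if k=="green" else (.698,.131,.03))
    x,y=int(x),int(y); I=c["img"].astype(float)
    m=colmask(c,"copper"); w=np.zeros_like(m); w[y-15:y+15,x-20:x+20]=1
    yy,xx=np.nonzero(m&w)
    P=np.array([onz(c,p,.032)[:2] for p in zip(xx,yy)])
    if len(P):
        a=np.radians(-5.7 if k=="green" else 2.2); s=P@[np.cos(a),np.sin(a)]
        print(n,len(P),"px",xx.mean().round(2),yy.mean().round(2),"along min/med/98%",np.percentile(s,[2,50,98]).round(4))
    if n=="top": # intensity redness profile along rows at central columns
        d=(I[...,0]-I[...,2])[y-14:y+12,x-5:x+6].mean(1); print(y-14,d.round(0).astype(int).tolist())
s=sense();print(s["time_s"],s["tcp_pos"].__str__(),s["wrist_force"])
E
python3 cu.py green
```

```text
top 171 px 336.0 140.36 along min/med/98% [0.6869 0.6973 0.7077]
125 [0, 0, 0, 2, 1, 0, 4, 7, 8, 13, 35, 69, 88, 93, 94, 93, 92, 87, 69, 43, 27, 18, 13, 11, 8, 5]
side 205 px 256.69 168.55 along min/med/98% [0.6798 0.6977 0.7142]
14.65 [ 0.52015212 -0.11665952  0.0129482 ] [-8.57033906  2.68324615  4.41072744]
```

Request:
step_arm(
  linear=[
    [-6,0,0],
    [-6,0,0],
    [-6,0,0],
    [-6,0,0],
    [-6,0,0],
    [0,0,0],
  ],
  delta_rot=[
    [0,0,0],
    [0,0,0],
    [0,0,0],
    [0,0,0],
    [0,0,0],
    [0,0,0],
  ],
  grip=[50,50,50,50,50,50],
)

```text
time_s: 15.4
tcp_pos: [0.5496, -0.1193, 0.0129]
ee_rot: [[-0.995, 0.099, -0.012], [0.099, 0.995, 0.001], [0.012, -0.0, -1.0]]
wrist_force: [-10.8, 4.7, 6.0]
gripper_width: 0.572
gripper_force: 5.5
```

```bash
python3 cu.py green
python3 - <<'E'
import cv2
a=cv2.imread("pics/cu_top.png")[80:220,290:390];b=cv2.imread("pics/cu_side.png")[120:220,190:330]
a=cv2.resize(a,(400,560),interpolation=2);b=cv2.resize(b,(400,286),interpolation=2)
b=cv2.copyMakeBorder(b,0,274,0,0,0);cv2.imwrite("pics/v6.png",cv2.hconcat([a,b]))
E
```

```text
top 149 px 335.01 139.78 along min/med/98% [0.6875 0.6991 0.7079]
125 [-1, 0, 1, 2, 1, 2, 5, 7, 8, 13, 36, 70, 89, 95, 94, 94, 93, 86, 68, 38, 22, 18, 16, 18, 17, 19]
side 173 px 256.21 167.73 along min/med/98% [0.6865 0.7    0.7143]
15.5 [ 0.54962301 -0.11933937  0.01292651] [-10.19831486   4.13272182   5.16974842]
```

View pics/v6.png

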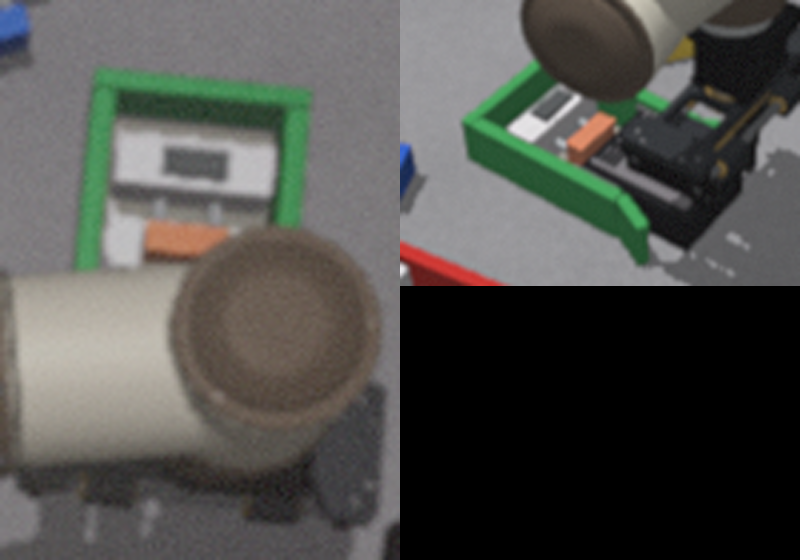

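The block isn't touched yet: its back edge is unchanged in the top crop at (185,222), and the pack front is just short of it. I'll write a sub-pixel back-edge tracker and creep.

```bash
cat > edge.py <<'E'
from h import *
import sys
from scipy.ndimage import map_coordinates as mc
k=sys.argv[1]
a=np.radians(-5.7 if k=="green" else 2.2); O=np.array((.612,-.121) if k=="green" else (.613,.129))
u=np.array([np.cos(a),np.sin(a)]);v=np.array([-u[1],u[0]])
def edge(c):
    I=c["img"].astype(float); R=I[...,0]-I[...,2]
    S=np.arange(.06,.13,.0005); prof=[]
    for s in S:
        q=np.array([proj(c,(*(O+u*s+v*w),.032)) for w in np.linspace(-.012,.012,13)])
        prof.append(mc(R,[q[:,1],q[:,0]],order=1).mean())
    p=np.array(prof);i=p.argmax();h=p[i]/2
    b=i+np.nonzero(p[i:]<h)[0][0]; f=np.nonzero(p[:i]<h)[0]; f=f[-1] if len(f) else 0
    bb=S[b-1]+(p[b-1]-h)/(p[b-1]-p[b])*.0005
    return round(S[f]*1000,1),round(bb*1000,1),p[i].round(0)
for n in("top","side"):
    c=capture(n); cv2.imwrite("pics/e_%s.png"%n,c["img"][:,:,::-1]); print(n,"front,back mm, peak",edge(c))
s=sense();print(s["time_s"],np.round(s["tcp_pos"],4),np.round(s["wrist_force"],1))
E
sed 's/c=capture(n).*/c=capture(n); c["img"]=cv2.imread("pics\/%s1.png"%n)[:,:,::-1]; print(n,edge(c))/' edge.py > e0.py; python3 e0.py green; python3 e0.py red;  python3 edge.py green
```

```text
top (np.float64(67.5), np.float64(88.5), np.float64(92.0))
side (np.float64(72.0), np.float64(93.8), np.float64(108.0))
15.6 [ 0.5496 -0.1194  0.0129] [-9.6  3.2  4.3]
top (np.float64(74.5), np.float64(96.3), np.float64(87.0))
side (np.float64(79.0), np.float64(100.2), np.float64(108.0))
15.7 [ 0.5496 -0.1194  0.0129] [-10.3   4.1   5.2]
top front,back mm, peak (np.float64(68.0), np.float64(88.5), np.float64(95.0))
side front,back mm, peak (np.float64(71.5), np.float64(93.9), np.float64(115.0))
15.8 [ 0.5496 -0.1193  0.0129] [-9.9  3.2  5.3]
```

Request:
step_arm(
  linear=[
    [-4,0,0],
    [-4,0,0],
    [0,0,0],
  ],
  delta_rot=[
    [0,0,0],
    [0,0,0],
    [0,0,0],
  ],
  grip=[50,50,50],
)

```text
time_s: 16.18
tcp_pos: [0.5572, -0.12, 0.0129]
ee_rot: [[-0.995, 0.1, -0.013], [0.1, 0.995, 0.001], [0.013, -0.0, -1.0]]
wrist_force: [-11.5, 4.3, 6.4]
gripper_width: 0.575
gripper_force: 6.2
```

```bash
python3 edge.py green
```

```text
top front,back mm, peak (np.float64(73.5), np.float64(88.7), np.float64(86.0))
side front,back mm, peak (np.float64(73.0), np.float64(93.9), np.float64(115.0))
16.275 [ 0.5572 -0.12    0.0129] [-10.4   3.7   5.5]
```

Request:
step_arm(
  linear=[
    [-2,0,0],
    [-2,0,0],
    [0,0,0],
  ],
  delta_rot=[
    [0,0,0],
    [0,0,0],
    [0,0,0],
  ],
  grip=[50,50,50],
)

```text
time_s: 16.65
tcp_pos: [0.5608, -0.1204, 0.0129]
ee_rot: [[-0.995, 0.1, -0.014], [0.1, 0.995, 0.001], [0.014, -0.0, -1.0]]
wrist_force: [-11.8, 5.6, 7.3]
gripper_width: 0.574
gripper_force: 6.5
```

```bash
python3 edge.py green
```

```text
top front,back mm, peak (np.float64(78.5), np.float64(89.0), np.float64(72.0))
side front,back mm, peak (np.float64(74.5), np.float64(93.9), np.float64(115.0))
16.75 [ 0.5608 -0.1204  0.0129] [-11.1   4.1   6.3]
```

Request:
step_arm(
  linear=[
    [-2,0,0],
    [-2,0,0],
    [0,0,0],
  ],
  delta_rot=[
    [0,0,0],
    [0,0,0],
    [0,0,0],
  ],
  grip=[50,50,50],
)

```text
time_s: 17.12
tcp_pos: [0.5628, -0.1206, 0.0129]
ee_rot: [[-0.995, 0.1, -0.018], [0.1, 0.995, 0.002], [0.018, -0.0, -1.0]]
wrist_force: [-14.4, 6.7, 10.7]
gripper_width: 0.574
gripper_force: 8.5
```

```bash
python3 edge.py green
```

```text
top front,back mm, peak (np.float64(82.5), np.float64(91.8), np.float64(60.0))
side front,back mm, peak (np.float64(76.5), np.float64(95.9), np.float64(115.0))
17.225 [ 0.5628 -0.1206  0.0129] [-14.7   5.7  10.2]
```

Request:
step_arm(
  linear=[
    [-2,0,0],
    [-2,0,0],
    [0,0,0],
  ],
  delta_rot=[
    [0,0,0],
    [0,0,0],
    [0,0,0],
  ],
  grip=[50,50,50],
)

```text
time_s: 17.6
tcp_pos: [0.5655, -0.1209, 0.0129]
ee_rot: [[-0.995, 0.1, -0.02], [0.1, 0.995, 0.002], [0.021, -0.0, -1.0]]
wrist_force: [-17.5, 5.7, 12.0]
gripper_width: 0.578
gripper_force: 9.8
```

```bash
python3 edge.py green
```

```text
top front,back mm, peak (np.float64(86.5), np.float64(95.3), np.float64(43.0))
side front,back mm, peak (np.float64(79.5), np.float64(98.8), np.float64(115.0))
17.7 [ 0.5654 -0.1209  0.0129] [-17.1   6.8  11.9]
```

Request:
step_arm(
  linear=[
    [-2,0,0],
    [-2,0,0],
    [0,0,0],
  ],
  delta_rot=[
    [0,0,0],
    [0,0,0],
    [0,0,0],
  ],
  grip=[50,50,50],
)

```text
time_s: 18.08
tcp_pos: [0.568, -0.1212, 0.0129]
ee_rot: [[-0.995, 0.1, -0.023], [0.1, 0.995, 0.002], [0.023, -0.0, -1.0]]
wrist_force: [-19.6, 7.7, 15.3]
gripper_width: 0.576
gripper_force: 11.3
```

```bash
python3 edge.py green
```

```text
top front,back mm, peak (np.float64(60.0), np.float64(100.3), np.float64(20.0))
side front,back mm, peak (np.float64(82.5), np.float64(101.7), np.float64(114.0))
18.175 [ 0.5681 -0.1212  0.0129] [-19.4   7.2  14.8]
```

The green block is pressed about 7.9 mm. I'll back off gently, check that it stays, and go to the right flank of the red pack.

Request:
step_arm(
  linear=[
    [6,0,0],
    [8,0,0],
    [14,0,0],
    [20,0,0],
    [20,0,0],
    [0,0,-40],
    [0,0,-60],
  ],
  delta_rot=[
    [0,0,0],
    [0,0,0],
    [0,0,0],
    [0,0,0],
    [0,0,0],
    [0,0,0],
    [0,0,0],
  ],
  grip=[50,50,50,50,50,50,50],
)

```text
time_s: 19.05
tcp_pos: [0.5103, -0.1157, 0.1137]
ee_rot: [[-0.995, 0.098, -0.003], [0.098, 0.995, -0.0], [0.003, -0.001, -1.0]]
wrist_force: [1.2, 0.4, 0.9]
gripper_width: 0.569
gripper_force: 0.0
```

Request:
step_arm(
  linear=[
    [7.2,-42.3,0],
    [7.2,-42.3,0],
    [7.2,-42.3,0],
    [7.2,-42.3,0],
    [7.2,-42.3,0],
    [7.2,-42.3,0],
    [0,0,0],
  ],
  delta_rot=[
    [0,0,0],
    [0,0,0],
    [0,0,0],
    [0,0,0],
    [0,0,0],
    [0,0,0],
    [0,0,0],
  ],
  grip=[60,60,60,60,60,60,60],
)

```text
time_s: 19.92
tcp_pos: [0.443, -0.3663, 0.1138]
ee_rot: [[-0.995, 0.103, 0.001], [0.103, 0.995, -0.001], [-0.001, -0.001, -1.0]]
wrist_force: [0.7, 0.9, -0.1]
gripper_width: 0.689
gripper_force: 0.0
```

Request:
step_arm(
  linear=[
    [0,0,0],
    [0,0,0],
    [0,0,0],
    [0,0,0],
    [0,0,0],
    [0,0,0],
    [0,0,0],
    [0,0,20],
    [0,0,25],
  ],
  delta_rot=[
    [0,0,-0.165],
    [0,0,-0.165],
    [0,0,-0.165],
    [0,0,-0.165],
    [0,0,-0.165],
    [0,0,-0.165],
    [0,0,-0.165],
    [0,0,-0.165],
    [0,0,-0.165],
  ],
  grip=[60,60,60,60,60,60,60,60,60],
)

```text
time_s: 21.05
tcp_pos: [0.4447, -0.3634, 0.0692]
ee_rot: [[-0.177, -0.984, 0.003], [-0.984, 0.177, -0.001], [0.001, -0.003, -1.0]]
wrist_force: [-0.0, 0.5, -0.1]
gripper_width: 0.698
gripper_force: 0.0
```

```bash
python3 edge.py green;python3 look.py red;python3 look.py green;python3 look.py red side
```

```text
top front,back mm, peak (np.float64(76.0), np.float64(96.1), np.float64(94.0))
side front,back mm, peak (np.float64(82.0), np.float64(101.3), np.float64(114.0))
21.15 [ 0.4421 -0.3621  0.0665] [-0.9 -0.1 -0.3]
red 1047 [227.2 135.1] [0.6971 0.1308] [676.4 130.4] [208.5 149.3] 1.9
red 313 [172.5 128.3] [0.7132 0.2607] [713.4 260.8] [91.1 20.8] 6.3
copper 163 [228.  136.8] [0.697  0.1309] [696.5 129.7] [45.8 19.7] -0.0
copper 160 [336.7 136.8] [ 0.6969 -0.1295] [ 696.5 -130.3] [47.9 19.7] -0.7
21.2 [ 0.4432 -0.3629  0.0681] -100.67236040173003 [ 0.3347 -0.6086  0.0199] [-23.  24. -16.  -0. -50.  12.]
green 996 [338.2 134.5] [ 0.6985 -0.1312] [ 678.9 -124.9] [149.8 209.4] -5.7
green 450 [335.1 166.3] [ 0.6215 -0.1229] [ 621.9 -123.1] [45.1 55.7] -5.3
copper 164 [227.9 136.8] [0.6969 0.131 ] [696.5 129.7] [45.8 19.7] -0.0
copper 159 [336.6 136.7] [ 0.697  -0.1294] [ 697.4 -129.1] [46.9 20.1] -6.5
21.25 [ 0.4441 -0.3636  0.0692] -100.66998771440242 [1.1236 0.2695 0.122 ] [-23.  24. -16.   0. -50.  12.]
red 275 [366.5 158.7] [ 0.4526 -0.281 ] [ 453.2 -281.1] [46.5 56.6] -10.1
red 2314 [192.4 240.7] [0.6816 0.1495] [670.4 141.6] [225.2 171.8] 2.5
red 465 [143.4 282. ] [0.7017 0.282 ] [703.2 282. ] [97.4 23. ] 5.3
copper 117 [253.8 165. ] [ 0.7021 -0.1318] [ 702.9 -128.2] [66.5 19.7] -3.2
copper 294 [192.1 237.3] [0.696  0.1357] [696.1 134.8] [33.9 63.8] 2.6
21.3 [ 0.4446 -0.364   0.0699] -100.64615003621508 [-0.1983  0.0657 -1.1766] [-23.  24. -16.   0. -50.  12.]
```

View pics/last_top.png

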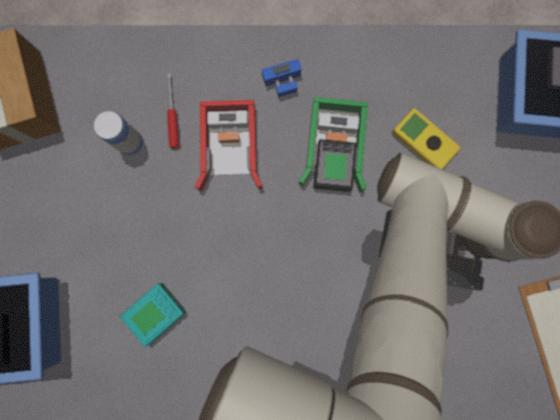

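Top view: the green pack is seated in its dock at (335,165). Its block is still pressed about 7.5 mm after release and it sits straight. Next I push the red pack left along a gentle arc.

Request:
step_arm(
  linear=[
    [0,0,28],
    [0,0,27],
    [-12,0,0],
    [-14,0,0],
    [-16,0,0],
    [-20,0,0],
    [-20,0,0],
    [-20,0,0],
    [-20,0,0],
    [-20,0,0],
  ],
  delta_rot=[
    [0,0,0],
    [0,0,0],
    [0,0,0],
    [0,0,0],
    [0,0,0],
    [0,0,-0.0115],
    [0,0,-0.0115],
    [0,0,-0.0115],
    [0,0,-0.0115],
    [0,0,-0.0115],
  ],
  grip=[60,60,60,60,60,60,60,60,60,60],
)

```text
time_s: 22.55
tcp_pos: [0.4693, -0.2237, 0.0158]
ee_rot: [[-0.125, -0.992, 0.004], [-0.992, 0.125, -0.002], [0.001, -0.004, -1.0]]
wrist_force: [-0.3, -5.0, 2.1]
gripper_width: 0.687
gripper_force: 3.3
```

Request:
step_arm(
  linear=[
    [-20,0,0],
    [-20,0,0],
    [-20,0,0],
    [-20,0,0],
    [-20,0,0],
    [-20,0,0],
    [-20,0,0],
  ],
  delta_rot=[
    [0,0,-0.0115],
    [0,0,-0.0115],
    [0,0,-0.0115],
    [0,0,-0.0115],
    [0,0,-0.0115],
    [0,0,-0.0115],
    [0,0,-0.0115],
  ],
  grip=[60,60,60,60,60,60,60],
)

```text
time_s: 23.42
tcp_pos: [0.4817, -0.084, 0.0157]
ee_rot: [[-0.045, -0.999, 0.003], [-0.999, 0.045, -0.001], [0.001, -0.003, -1.0]]
wrist_force: [-0.4, -4.2, 3.0]
gripper_width: 0.691
gripper_force: 3.9
```

```bash
python3 look.py red; python3 look.py red side
```

```text
red 1041 [227.2 134.5] [0.6985 0.1308] [676.5 130.4] [208.5 149.3] 1.9
red 311 [172.5 128.3] [0.7133 0.2608] [713.3 260.8] [91.4 20.5] 6.1
copper 162 [228.  136.7] [0.6971 0.1308] [696.5 129.7] [45.8 19.7] -0.0
copper 159 [336.6 136.8] [ 0.697  -0.1293] [ 696.4 -130.3] [48.  19.7] -0.0
23.475 [ 0.482  -0.0822  0.0157] -92.48463554968481 [-0.3604  2.7352  2.7402] [  9.  21. -31.   0. -37. -12.]
red 2316 [192.4 240.7] [0.6815 0.1496] [670.3 142.6] [226.  171.9] 3.0
red 446 [315.6 219.6] [ 0.4754 -0.0327] [475.6 -33.5] [50.1 58.7] -4.0
red 469 [143.4 282. ] [0.7017 0.282 ] [703.2 282.1] [97.3 23.4] 6.0
copper 119 [253.7 165.1] [ 0.7021 -0.1317] [ 702.9 -128.2] [66.5 19.7] -3.2
copper 16 [344.4 175.1] [ 0.4823 -0.2131] [ 482.  -214.1] [ 8.7 29.6] -13.8
copper 293 [192.1 237.3] [0.6959 0.1358] [696.1 134.8] [33.9 63.8] 2.6
23.525 [ 0.4818 -0.0827  0.0154] -92.49583226255857 [ 0.1149 -0.4859  0.8658] [  9.  21. -31.   0. -37. -12.]
```

Request:
step_arm(
  linear=[
    [-20,0,0],
    [-20,0,0],
    [-20,0,0],
    [-20,0,0],
    [-20,0,0],
    [-20,0,0],
    [-20,0,0],
    [-14,0,0],
    [0,0,0],
  ],
  delta_rot=[
    [0,0,-0.0103],
    [0,0,-0.0103],
    [0,0,-0.0103],
    [0,0,-0.0103],
    [0,0,-0.0103],
    [0,0,-0.0103],
    [0,0,-0.0103],
    [0,0,-0.0103],
    [0,0,0],
  ],
  grip=[60,60,60,60,60,60,60,60,60],
)

```text
time_s: 24.65
tcp_pos: [0.4824, 0.0701, 0.0141]
ee_rot: [[0.037, -0.999, 0.001], [-0.999, -0.037, 0.001], [-0.001, -0.001, -1.0]]
wrist_force: [-0.5, 0.5, -0.3]
gripper_width: 0.692
gripper_force: 0.0
```

```bash
python3 look.py red side
```

```text
red 2311 [192.2 240.7] [0.6818 0.1498] [669.8 140.8] [225.7 170.9] 1.8
red 448 [284.1 273.1] [0.4679 0.1257] [471.2 120.7] [58.7 47.6] 2.3
red 468 [143.3 281.9] [0.7018 0.282 ] [703.2 281.9] [97.4 23.2] 5.7
copper 121 [253.8 165.1] [ 0.7019 -0.1317] [ 702.7 -128.3] [65.8 20.9] -7.0
copper 293 [192.2 237.2] [0.6959 0.1356] [696.1 134.7] [33.9 63.6] 2.6
24.7 [0.4822 0.0698 0.014 ] -87.93870600812544 [ 0.0738  0.4818 -0.3914] [ 27.  21. -31.  -0. -37. -25.]
```

Request:
step_arm(
  linear=[
    [30,0,0],
    [0,0,-35],
    [0,0,-35],
    [-20.7,25.5,0],
    [-20.7,25.5,0],
    [-20.7,25.5,0],
    [-20.7,25.5,0],
  ],
  delta_rot=[
    [0,0,0],
    [0,0,0],
    [0,0,0],
    [0,0,0],
    [0,0,0],
    [0,0,0],
    [0,0,0],
  ],
  grip=[60,60,60,60,60,60,60],
)

```text
time_s: 25.58
tcp_pos: [0.3776, 0.1187, 0.0838]
ee_rot: [[0.034, -0.999, 0.0], [-0.999, -0.034, 0.001], [-0.001, -0.0, -1.0]]
wrist_force: [0.1, 0.3, -0.5]
gripper_width: 0.691
gripper_force: 0.0
```

Request:
step_arm(
  linear=[
    [0,0,0],
    [0,0,0],
    [0,0,0],
    [0,0,0],
    [0,0,0],
    [0,0,0],
    [0,0,0],
    [0,0,0],
    [0,0,35],
    [0,0,35],
  ],
  delta_rot=[
    [0,0,0.1743],
    [0,0,0.1743],
    [0,0,0.1743],
    [0,0,0.1743],
    [0,0,0.1743],
    [0,0,0.1743],
    [0,0,0.1743],
    [0,0,0.1743],
    [0,0,0.1743],
    [0,0,0],
  ],
  grip=[50,50,50,50,50,50,50,50,50,50],
)

```text
time_s: 26.82
tcp_pos: [0.3789, 0.1186, 0.0134]
ee_rot: [[-0.999, -0.036, 0.002], [-0.036, 0.999, 0.002], [-0.002, 0.002, -1.0]]
wrist_force: [0.5, 0.1, 0.1]
gripper_width: 0.574
gripper_force: 0.0
```

```bash
python3 look.py red;python3 look.py red side
```

```text
red 1030 [227.4 135. ] [0.6974 0.1304] [676.4 130.4] [208.5 149.3] 1.9
red 312 [172.5 128.4] [0.7131 0.261 ] [713.6 260.8] [90.6 20.8] 5.3
red 487 [230.4 231.2] [0.4695 0.1198] [469.9 120.8] [55.6 46.1] 0.7
copper 166 [228.  136.8] [0.6968 0.1309] [696.5 129.7] [45.8 19.7] -0.0
copper 158 [336.6 136.8] [ 0.6969 -0.1293] [ 696.5 -130.3] [47.9 19.7] -0.7
26.875 [0.3758 0.1163 0.0097] -177.98107735319283 [-1.0288 -0.4    -2.0503] [  41.   15.  -44.   -0.  -32. -129.]
red 2315 [192.4 240.7] [0.6816 0.1496] [670.4 141.6] [225.2 171.8] 2.5
red 586 [284.  270.7] [0.4709 0.1207] [471.1 120.2] [59.3 48.6] 2.3
red 467 [143.4 282. ] [0.7017 0.282 ] [703.2 281.9] [97.4 23.2] 5.7
copper 119 [253.8 165. ] [ 0.702 -0.132] [ 702.8 -128.4] [65.7 20.7] -7.8
copper 294 [192.1 237.2] [0.696  0.1356] [696.1 134.8] [33.9 63.8] 2.6
26.925 [0.376  0.1163 0.0114] -177.924336883526 [-0.4245  0.3869 -0.2235] [  41.   14.  -44.   -0.  -32. -129.]
```

Request:
step_arm(
  linear=[
    [-14,1,0],
    [-14,1,0],
    [-12,0,0],
    [-12,0.6,0],
    [-12,0.6,0],
    [-12,0.6,0],
    [-12,0.6,0],
    [-12,0.6,0],
    [0,0,0],
  ],
  delta_rot=[
    [0,0,0],
    [0,0,0],
    [0,0,0],
    [0,0,0],
    [0,0,0],
    [0,0,0],
    [0,0,0],
    [0,0,0],
    [0,0,0],
  ],
  grip=[50,50,50,50,50,50,50,50,50],
)

```text
time_s: 28.05
tcp_pos: [0.4787, 0.1267, 0.0139]
ee_rot: [[-0.999, -0.037, -0.0], [-0.037, 0.999, -0.0], [0.0, -0.0, -1.0]]
wrist_force: [-0.1, -1.1, 0.5]
gripper_width: 0.572
gripper_force: 0.4
```

```bash
python3 look.py red;python3 look.py red side
python3 - <<'E'
import cv2
a=cv2.imread("pics/last_top.png")[80:280,130:330];b=cv2.imread("pics/last_side.png")[180:330,130:330]
a=cv2.resize(a,(400,400),interpolation=2);b=cv2.resize(b,(400,300),interpolation=2)
b=cv2.copyMakeBorder(b,0,100,0,0,0);cv2.imwrite("pics/v8.png",cv2.hconcat([a,b]))
E
```

```text
red 1021 [228.1 134.1] [0.6996 0.1289] [677.2 123.6] [145.1 207.6] -0.8
red 306 [172.5 128.4] [0.713  0.2607] [713.5 260.5] [90.8 20.6] 5.2
red 94 [233.5 195.8] [0.5517 0.1139] [550.  116.3] [21.1 30.3] 0.0
copper 167 [228.  136.9] [0.6968 0.1308] [696.5 129.7] [45.8 19.7] -0.0
copper 156 [336.6 136.7] [ 0.697  -0.1293] [ 696.5 -130.3] [47.9 19.7] -0.7
28.1 [0.4786 0.1269 0.0139] -177.87591569314742 [-0.7695 -0.3747 -0.1549] [  34.   22.  -30.   -0.  -38. -122.]
red 2185 [188.8 241. ] [0.6879 0.1539] [671.9 147.4] [223.8 167.5] 4.3
red 58 [247.6 252.6] [0.5595 0.1193] [559.5 118.9] [ 8.8 35.4] 3.1
red 467 [143.4 282. ] [0.7016 0.282 ] [703.2 282.1] [97.3 23.4] 6.0
copper 28 [248.3 169.4] [ 0.7056 -0.1109] [ 704.9 -110.9] [ 7.7 33.4] 32.6
copper 295 [192.1 237.2] [0.6959 0.1356] [696.1 134.8] [33.9 63.8] 2.6
28.15 [0.4786 0.1271 0.014 ] -177.8555682830359 [-0.9151 -0.7441  0.009 ] [  34.   22.  -30.   -0.  -38. -122.]
```

View pics/v8.png

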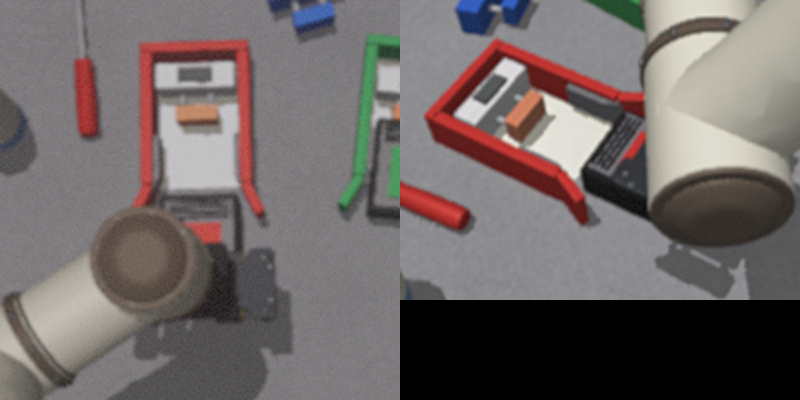

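The red pack's front (crop 158–240, row 197) is within the funnel (about 135–263), centred and straight. Pushing on, then creeping.

Request:
step_arm(
  linear=[
    [-12,0,0],
    [-12,0,0],
    [-10,0,0],
    [-8,0,0],
    [-8,0,0],
    [-8,0,0],
    [-8,0,0],
    [-6,0,0],
    [0,0,0],
  ],
  delta_rot=[
    [0,0,0],
    [0,0,0],
    [0,0,0],
    [0,0,0],
    [0,0,0],
    [0,0,0],
    [0,0,0],
    [0,0,0],
    [0,0,0],
  ],
  grip=[50,50,50,50,50,50,50,50,50],
)

```text
time_s: 29.28
tcp_pos: [0.5458, 0.129, 0.0132]
ee_rot: [[-0.999, -0.037, -0.009], [-0.037, 0.999, -0.002], [0.009, -0.002, -1.0]]
wrist_force: [-9.0, 1.3, 5.1]
gripper_width: 0.577
gripper_force: 4.8
```

```bash
python3 edge.py red
```

```text
top front,back mm, peak (np.float64(74.5), np.float64(96.3), np.float64(91.0))
side front,back mm, peak (np.float64(83.5), np.float64(100.2), np.float64(111.0))
29.375 [0.5458 0.129  0.0132] [-9.   1.7  4.5]
```

Request:
step_arm(
  linear=[
    [-5,0,0],
    [-5,0,0],
    [-5,0,0],
    [0,0,0],
  ],
  delta_rot=[
    [0,0,0],
    [0,0,0],
    [0,0,0],
    [0,0,0],
  ],
  grip=[50,50,50,50],
)

```text
time_s: 29.88
tcp_pos: [0.5604, 0.1295, 0.0131]
ee_rot: [[-0.999, -0.037, -0.01], [-0.037, 0.999, -0.003], [0.01, -0.002, -1.0]]
wrist_force: [-10.5, 1.7, 6.0]
gripper_width: 0.577
gripper_force: 5.2
```

```bash
python3 edge.py red
```

```text
top front,back mm, peak (np.float64(74.0), np.float64(96.3), np.float64(91.0))
side front,back mm, peak (np.float64(60.0), np.float64(115.4), np.float64(20.0))
29.975 [0.5604 0.1295 0.0131] [-9.6  1.9  5.2]
```

Request:
step_arm(
  linear=[
    [-2.5,0,0],
    [-2.5,0,0],
    [0,0,0],
  ],
  delta_rot=[
    [0,0,0],
    [0,0,0],
    [0,0,0],
  ],
  grip=[50,50,50],
)

```text
time_s: 30.35
tcp_pos: [0.5648, 0.1296, 0.0131]
ee_rot: [[-0.999, -0.037, -0.01], [-0.037, 0.999, -0.003], [0.011, -0.002, -1.0]]
wrist_force: [-11.9, 1.8, 7.3]
gripper_width: 0.575
gripper_force: 5.8
```

```bash
python3 edge.py red
```

```text
top front,back mm, peak (np.float64(75.0), np.float64(96.2), np.float64(91.0))
side front,back mm, peak (np.float64(60.0), np.float64(125.1), np.float64(19.0))
30.45 [0.5648 0.1296 0.0131] [-11.8   1.8   5.8]
```

Here the top view still sees the block, with the side view blocked. Small steps, with force and the top edge as guides.

Request:
step_arm(
  linear=[
    [-2,0,0],
    [-2,0,0],
    [0,0,0],
  ],
  delta_rot=[
    [0,0,0],
    [0,0,0],
    [0,0,0],
  ],
  grip=[50,50,50],
)

```text
time_s: 30.82
tcp_pos: [0.5687, 0.1298, 0.0131]
ee_rot: [[-0.999, -0.037, -0.011], [-0.037, 0.999, -0.003], [0.011, -0.002, -1.0]]
wrist_force: [-12.6, 2.0, 6.1]
gripper_width: 0.574
gripper_force: 5.9
```

```bash
python3 edge.py red
```

```text
top front,back mm, peak (np.float64(76.0), np.float64(96.4), np.float64(89.0))Traceback (most recent call last):
  File "edge.py", line 18, in <module>
    c=capture(n); cv2.imwrite("pics/e_%s.png"%n,c["img"][:,:,::-1]); print(n,"front,back mm, peak",edge(c))
                                                                                                   ~~~~^^^
  File "edge.py", line 14, in edge
    b=i+np.nonzero(p[i:]<h)[0][0]; f=np.nonzero(p[:i]<h)[0]; f=f[-1] if len(f) else 0
        ~~~~~~~~~~~~~~~~~~~~~~^^^
IndexError: index 0 is out of bounds for axis 0 with size 0
```

Request:
step_arm(
  linear=[
    [-2,0,0],
    [-2,0,0],
    [0,0,0],
  ],
  delta_rot=[
    [0,0,0],
    [0,0,0],
    [0,0,0],
  ],
  grip=[50,50,50],
)

```text
time_s: 31.3
tcp_pos: [0.5714, 0.1298, 0.0131]
ee_rot: [[-0.999, -0.037, -0.013], [-0.037, 0.999, -0.003], [0.013, -0.003, -1.0]]
wrist_force: [-14.0, 2.7, 7.4]
gripper_width: 0.577
gripper_force: 7.3
```

```bash
python3 edge.py red
```

```text
top front,back mm, peak (np.float64(78.0), np.float64(98.1), np.float64(88.0))Traceback (most recent call last):
  File "edge.py", line 18, in <module>
    c=capture(n); cv2.imwrite("pics/e_%s.png"%n,c["img"][:,:,::-1]); print(n,"front,back mm, peak",edge(c))
                                                                                                   ~~~~^^^
  File "edge.py", line 14, in edge
    b=i+np.nonzero(p[i:]<h)[0][0]; f=np.nonzero(p[:i]<h)[0]; f=f[-1] if len(f) else 0
        ~~~~~~~~~~~~~~~~~~~~~~^^^
IndexError: index 0 is out of bounds for axis 0 with size 0
```

Request:
step_arm(
  linear=[
    [-2,0,0],
    [-2,0,0],
    [0,0,0],
  ],
  delta_rot=[
    [0,0,0],
    [0,0,0],
    [0,0,0],
  ],
  grip=[50,50,50],
)

```text
time_s: 31.78
tcp_pos: [0.5742, 0.1299, 0.013]
ee_rot: [[-0.999, -0.037, -0.015], [-0.037, 0.999, -0.004], [0.016, -0.003, -1.0]]
wrist_force: [-17.3, 4.1, 10.5]
gripper_width: 0.572
gripper_force: 8.7
```

```bash
sed -i 's/("top","side"): *$/("top",):/;s/for n in("top","side")/for n in("top",)/' edge.py; python3 edge.py red
```

```text
top front,back mm, peak (np.float64(81.0), np.float64(101.2), np.float64(85.0))
31.825 [0.5742 0.1299 0.013 ] [-17.6   3.1  10.3]
```

Request:
step_arm(
  linear=[
    [-2,0,0],
    [-1,0,0],
    [0,0,0],
  ],
  delta_rot=[
    [0,0,0],
    [0,0,0],
    [0,0,0],
  ],
  grip=[50,50,50],
)

```text
time_s: 32.2
tcp_pos: [0.5761, 0.1298, 0.013]
ee_rot: [[-0.999, -0.037, -0.018], [-0.037, 0.999, -0.004], [0.018, -0.004, -1.0]]
wrist_force: [-19.4, 3.1, 12.1]
gripper_width: 0.573
gripper_force: 10.1
```

```bash
python3 edge.py red
```

```text
top front,back mm, peak (np.float64(82.5), np.float64(103.0), np.float64(84.0))
32.25 [0.5761 0.1299 0.013 ] [-19.6   4.5  12.7]
```

Request:
step_arm(
  linear=[
    [-1.5,0,0],
    [0,0,0],
    [6,0,0],
    [8,0,0],
    [14,0,0],
    [20,0,0],
    [20,0,0],
    [0,0,-40],
    [0,0,-60],
  ],
  delta_rot=[
    [0,0,0],
    [0,0,0],
    [0,0,0],
    [0,0,0],
    [0,0,0],
    [0,0,0],
    [0,0,0],
    [0,0,0],
    [0,0,0],
  ],
  grip=[50,50,50,50,50,50,50,50,50],
)

```text
time_s: 33.38
tcp_pos: [0.5172, 0.1281, 0.1136]
ee_rot: [[-0.999, -0.038, -0.003], [-0.038, 0.999, -0.002], [0.003, -0.002, -1.0]]
wrist_force: [1.4, -0.3, -0.8]
gripper_width: 0.579
gripper_force: 0.0
```

Request:
step_arm(
  linear=[
    [30,-20,0],
    [30,-20,0],
    [30,-20,0],
    [0,0,0],
  ],
  delta_rot=[
    [0,0,0],
    [0,0,0],
    [0,0,0],
    [0,0,0],
  ],
  grip=[50,50,50,50],
)

```text
time_s: 33.88
tcp_pos: [0.429, 0.0641, 0.1141]
ee_rot: [[-0.999, -0.037, 0.0], [-0.037, 0.999, 0.001], [-0.0, 0.001, -1.0]]
wrist_force: [1.1, 0.4, -0.1]
gripper_width: 0.575
gripper_force: 0.0
```

```bash
python3 edge.py red; python3 edge.py green; python3 look.py red; python3 look.py green
python3 - <<'E'
from h import *
c=capture("top")
for l in("spray_can","multimeter","screwdriver"): print(l,[onz(c,r["point"],0)[:2].round(3) for r in landmark_of("top",l)[:1]])
E
```

```text
top front,back mm, peak (np.float64(84.0), np.float64(104.1), np.float64(90.0))
33.925 [0.4307 0.065  0.1144] [0.5 0.5 0.1]
top front,back mm, peak (np.float64(76.0), np.float64(96.1), np.float64(96.0))
33.975 [0.4316 0.0656 0.1145] [-0.1 -0.3  0.1]
red 1122 [227.5 135.8] [0.6954 0.1301] [675.9 128.8] [209.5 149.3] 1.0
red 313 [172.5 128.3] [0.7133 0.2609] [713.2 260.8] [90.6 21.4] 1.9
red 459 [228.3 162.5] [0.6306 0.1273] [630.7 126.8] [55.3 44.7] 0.7
copper 157 [228.  133.1] [0.706 0.131] [706.4 130.7] [19.7 48. ] 5.9
copper 158 [336.6 136.7] [ 0.697  -0.1294] [ 696.4 -130.3] [48.  19.7] -0.0
34.025 [0.432  0.0659 0.1144] -177.80176450384783 [ 0.0855 -0.3532 -0.7565] [  30.    8.  -31.    0.  -51. -118.]
green 984 [337.9 134.9] [ 0.6975 -0.1307] [ 678.6 -126.5] [151.4 209.1] -5.9
green 454 [335.1 166.3] [ 0.6216 -0.1229] [ 621.7 -122.9] [45.5 55.8] -6.0
copper 157 [227.9 133.1] [0.7061 0.1312] [706.5 130.8] [19.5 48.2] 5.3
copper 156 [336.6 136.7] [ 0.6971 -0.1293] [ 696.5 -130.3] [47.9 19.7] -0.7
34.075 [0.432  0.0659 0.1141] -177.80206538284386 [ 0.1684 -0.8496 -0.1119] [  30.    8.  -31.    0.  -51. -118.]
spray_can [array([0.689, 0.377])]
multimeter [array([ 0.697, -0.347])]
screwdriver [array([0.764, 0.283])]
```

View pics/last_top.png

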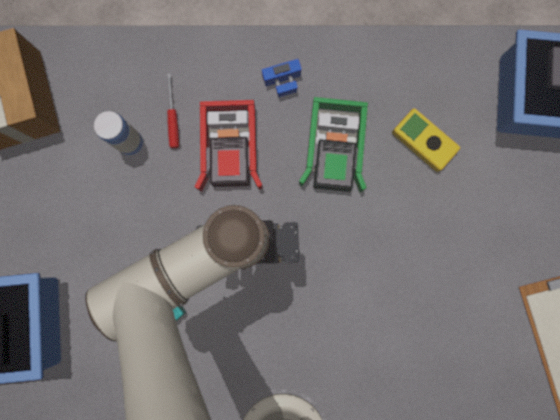

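Both packs are seated, red at (229,162) and green at (335,166). The blocks are pressed about 7.8 mm and 7.6 mm, and the bystanders haven't moved.

```bash
python3 -c "
from station import *
print(finish_job())"
```

```text
the job is handed in; nothing more can be done
None
```

I handed the job in at about 34 s with both packs in the docks of their own colour, pressing the contact blocks back about 7.6 mm (green) and 7.8 mm (red) by camera; the can, meter and screwdriver had not moved, and no verdict came back.

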